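Trial-fit a bayonet finial cap on a birdhouse roof

ROBOT

A 7-joint arm with a two-finger parallel gripper is mounted at the origin on the work surface. World frame = base frame: x ahead of the robot, y to its left, z up, the work surface at z = 0. Lengths are in m, angles in rad, forces in N, time in s.
With the tool pointing down it reaches from about 0.425 to 0.975 m from the base axis. Payload 16.7 kg.
Tool frame: the origin (TCP) lies midway between the tips of the shut fingers; the grasp point (between the pads) lies 19 mm behind it; z points along the fingers, y is the direction in which the jaws open and shut (so a half turn about z gives the same grasp; the last joint's range is limited). The gripper opens to 85 mm and grips with 20 to 120 N. Pads are 22 mm wide; open, the fingers measure 114 mm over their backs; the gripper's body (76 mm by 85 mm) begins 54 mm behind the grasp point. The pads swing forward as they close: fully open they stand 13 mm farther back than shut.
Start: joints at [1.046, 0.426, 0.074, 1.606, -0.034, 1.111, -0.067], TCP at [0.248, -0.628, 0.231] pointing down, gripper open.
Joint ranges: [-2.85, 2.85], [-0.5, 2.14], [-1.23, 1.37], [0.21, 2.46], [-1.02, 4.16], [0.16, 2.05], [-2.73, 2.73]. Speed limits (rad/s): [1.89, 1.89, 2.39, 2.39, 3.01, 3.01, 3.01].

INTERFACE

Orientations are given as a unit quaternion [x, y, z, w].
In Python, from plant import sense, grab_frame, ticket gives the robot as it stands. The module is installed in compiled form; this text tells all that it offers.
- The arm moves only by the tool send_rows, never from a script. Its argument "increments" is text: rows parted by semicolons, each of 5 numbers parted by spaces: the closure, from 0 (fully open) to 1 (shut), then the shift along the tool's x, y, z scaled (see below), then the turn about the tool's z scaled (see below). A call has 1 to 12 rows; each row is the pose to reach, as a shift and turn from the pose commanded when the call began, along the tool's axes at that moment, turning the shorter way round; what a row does not reach only later rows make up. The controller multiplies each number of a shift by 0.3 m and each number of a turn by 2 pi rad. A row lasts 1/10 s, in which the tool goes at most 50 mm and 8.59 degrees, less where a joint would pass 70% of its speed; a pose out of reach is approached as far as the arm can. A call with a number of a shift or a turn outside -1 to 1 is refused whole. A call with a gripper value outside its range is refused whole. The fingers move at their own pace and stop on an object; "force" is the grip in N (left out, the last holds). Time passes only in rows, so rows that repeat a pose let the fingers close. It gives the time, the measured TCP pose, the force and the opening at its end, in the units of the state.
- sense(): the state, without advancing time (a new reading comes with each control period).
- grab_frame(name): name is "scene" or "top" or "wrist"; returns a dict with "frame" (400x640x3 uint8, red, green, blue), "K" (3x3 intrinsics, pixels), "rvec" (rotation vector, rad) and "tvec" (3), from world to camera coordinates, as OpenCV has them; the wrist camera has in their place "T_tool_cam" (4x4, takes a point from camera to tool coordinates, whose origin is the TCP and whose axes are the flange's). Camera axes: x right, y down, z forward; pixel columns grow to the right and rows downward; lengths in m; the calibration is good to about 2 mm. A picture is of the moment at which its call begins: read the wrist's pose just before it. There is no depth.
- ticket.finish_job(): hands the job in, once; it reports no verdict.
The state is a dict: "time": time; "q": joint angles; "joint_velocities": joint speeds; "joint_efforts": joint torques, N m; "tcp_pos": TCP position; "eef_rot": TCP orientation; "contact_force": force on the tool from outside, world axes, zero at the start; "wrist_torque": the same for the moment, N m; "width": opening from 0.0 (shut) to 1.0 (fully open).
Only numpy, scipy, OpenCV 4.12 (cv2) and the standard library are available. Lean on these libraries where they do the work, as an engineer would, in place of code of your own. Each camera call takes 0.05 s, during which the arm holds its last target.

TASK

Clear the roof board in the toggle clamp: hold the gray stone block and wipe all three oak chips off the board with it (never touching a chip with the fingers), then set the block down flat on the bench and let go. For a trial fit, pick up the copper finial cap, lower its two pins through the notches of the brass collar until its rim is fully down on the board, and turn it clockwise, seen from above, halfway to the lock, never as far as the click. Finish holding it there: cap fully down, halfway round, still gripped; leave the mallet, the blue square and the jar alone.

Things in the scene. Friction and masses are not known exactly. Their poses are not given: they have to be found in the camera images.
- roof: Pale poplar roof board, fixed: 250 mm along this frame's x, 200 mm along its y, flat top 30 mm above the bench, lying on a plywood jig and pinned by a toggle clamp at its +x edge. Origin: on the bench under the board's centre, which is the collar's axis; z up.
- collar: Brass bayonet collar fixed at the board's centre, its x and y those of the board. Origin: on its axis at the level of the board's top; z up. A tube 60 mm across, 20 mm high; the steel plate round it is flush with the board. Its inward lip (bore 37 mm) has two notches 12 mm wide, open out to 26 mm from the axis, at +x and -x, marked by white dots on the plate: there a cap's pins go in.
- lock_mark (a point): Red dot on the steel plate at the collar's -y (the other at +y), 53 mm from the axis: the lock. A dark arc leads clockwise (seen from above) 90 degrees from each white dot to a red one. A cap let in turns freely for the first 55 degrees; then sprung balls rub, and at about 70 degrees it clicks past them. Stops inside prevent turning the other way.
- clamp: Steel toggle clamp with a red handle, closed, fixed; its frame is the roof's. Its rubber foot stands on the board 106 mm from the collar's axis along +x; the rest lies beyond, up to 285 mm from the axis, and rises 32 mm over the board's top.
- cap_grip (a point): Copper finial cap, loose, 280 g, 85 mm high, standing on its rim. On top of it a flat upright disc (the finial), 36 mm across, 12 mm thick, its faces square to this frame's y; a 10 mm bead on top. This point is the disc's centre, 60 mm above the rim; z up, x along the disc's width. Below the disc the cap slopes outward from 42 mm above the rim.
- cap_rim (a point): Centre of the same cap's rim (same axes). Skirt 86 mm across; two brass tabs on it at +x and -x. Inside, hidden: a 33 mm plug (its nose tapering to 24 mm) with two 6 mm wide pins at +x and -x, reaching 22.5 mm from the axis. Both ends alike. The nose meets the lip with the rim 19 mm above the board, the pins with it 14 mm above; 2 mm clearance all round. Fully down, the rim stands on the board.
- block_center (a point): Loose gray stone sanding block, 100 mm (x) by 40 mm (y) by 50 mm high, 450 g, lying on the bench. This point is its centre, 25 mm above its underside; x along its length.
- chip0: Oak chip, 40 x 26 x 13 mm, lying loose on the roof board on the collar's -x side. Origin: centre of its underside.
- chip1: Second oak chip, alike.
- chip2: Third oak chip, alike.
- mallet: Walnut mallet lying on the bench, bystander; origin under its head (70 x 115 x 64 mm), handle 250 mm long towards its -x.
- square: Blue plastic speed square lying flat, bystander: right triangle with 180 mm legs along its x and y from its origin, the right-angle corner; 5 mm thick, with an 18 mm high fence along x.
- jar: Small closed glass jar, 60 mm across and 75 mm high, bystander; origin: centre of its underside.

How it is judged:
By the outcome, as a careful person would: the job done as asked, in the order asked, and still so for the second after the job is handed in, while the arm keeps its last pose, push and grip.
It also fails if it takes over 70 s, if anything falls off the work surface, if the arm or the gripper's body presses on something with over 40 N, if the wrist force passes 120 N, or if a joint passes its speed limit or range.

## Working session

There is one attempt and no reset: what is moved stays moved. The work goes in short steps, Python scripts to look and compute and a tool call to move; the robot and the scene stay as the last step left them, time stands still between calls to the robot, and variables do not carry over. Pictures are saved under pics/ and viewed, and the job is handed in when it is done.

Besides the shell and the picture viewer there is one more tool, called after "Request:" by a JSON object that holds its "fn" and its "kwargs". send_rows: Moves the arm, as the interface text tells. Its arguments: {"type":"object","properties":{"increments":{"type":"string"},"force":{"type":"number"}},"required":["increments"]}

```bash
mkdir -p pics; ls; cat > h.py <<'E'
import numpy as np, cv2
from plant import sense, grab_frame, ticket
def save(name,fn):
    s=sense(); g=grab_frame(name)
    cv2.imwrite('pics/'+fn+'.png',g['frame'][:,:,::-1])
    np.savez('pics/'+fn+'.npz',**{k:np.array(v) for k,v in g.items()},tcp=s['tcp_pos'],rot=s['eef_rot'])
    return g
E
python3 - <<'E'
from h import *
s=sense()
for k,v in s.items(): print(k,np.round(v,3))
for n in ['scene','top','wrist']:
    g=save(n,n+'0'); print(n,{k:np.round(v,3).tolist() for k,v in g.items() if k!='frame'})
E
```

```text
pics
time 0.0
q [ 1.045  0.427  0.074  1.607 -0.034  1.111 -0.067]
joint_velocities [ 0.003 -0.001 -0.002  0.002 -0.001 -0.001 -0.001]
joint_efforts [ 1.0000e-03 -9.4985e+01  3.7610e+00 -4.6352e+01  1.9000e-02  1.0000e-02
 -0.0000e+00]
tcp_pos [ 0.248 -0.628  0.231]
eef_rot [ 0.982  0.187 -0.    -0.001]
contact_force [-0.826  0.799  0.55 ]
wrist_torque [ 0.015  0.009 -0.012]
width 0.998
scene {'K': [[483.823, 0.0, 310.058], [0.0, 483.823, 196.882], [0.0, 0.0, 1.0]], 'rvec': [1.259, 2.177, -0.996], 'tvec': [0.2, -0.302, 1.749]}
top {'K': [[447.116, 0.0, 316.707], [0.0, 447.116, 198.223], [0.0, 0.0, 1.0]], 'rvec': [2.152, -2.11, 0.191], 'tvec': [0.086, 0.603, 1.069]}
wrist {'K': [[281.523, 0.0, 319.683], [0.0, 281.523, 201.578], [0.0, 0.0, 1.0]], 'T_tool_cam': [[0.0, -0.947, -0.322, 0.083], [1.0, -0.0, 0.0, -0.0], [-0.0, -0.322, 0.947, -0.143], [0.0, 0.0, 0.0, 1.0]]}
```

View pics/scene0.png

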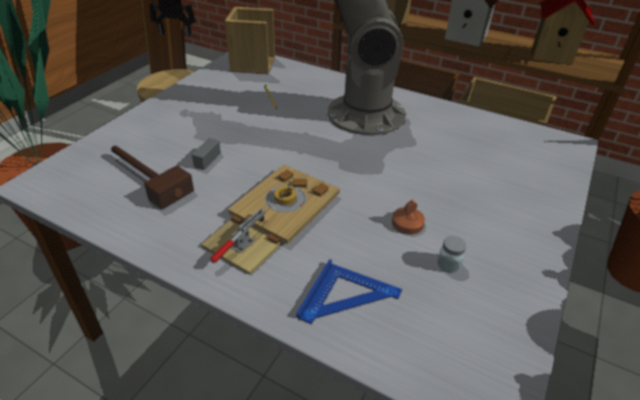

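View pics/top0.png

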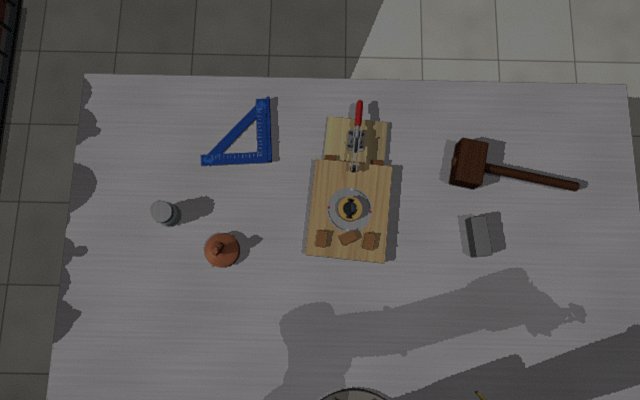

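View pics/wrist0.png

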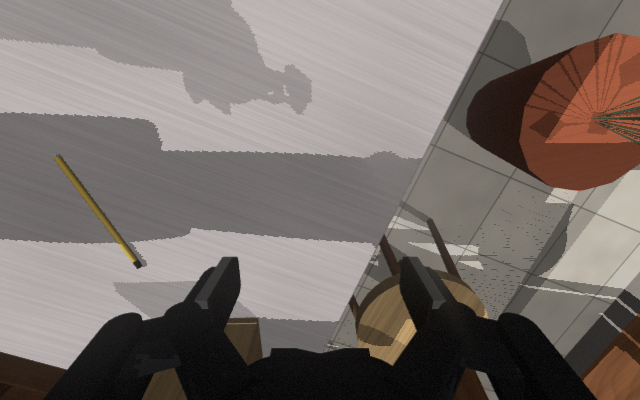

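```bash
cat >> h.py <<'E'
from scipy.spatial.transform import Rotation as R
def cam(fn):
    d=np.load('pics/'+fn+'.npz'); K=d['K']
    if 'rvec' in d.files:
        Rm=cv2.Rodrigues(d['rvec'])[0]; t=d['tvec'].ravel()
        return K,Rm.T,-Rm.T@t
    T=d['T_tool_cam']; Rt=R.from_quat(d['rot']).as_matrix()
    return K,Rt@T[:3,:3],Rt@T[:3,3]+d['tcp']
def px2w(fn,uv,z):
    K,Rc,c=cam(fn); uv=np.atleast_2d(uv).astype(float)
    d=(Rc@np.linalg.inv(K)@np.c_[uv,np.ones(len(uv))].T).T
    return c+d*((z-c[2])/d[:,2])[:,None]
def w2px(fn,P):
    K,Rc,c=cam(fn); P=np.atleast_2d(P); q=(K@Rc.T@(P-c).T).T
    return q[:,:2]/q[:,2:]
def crop(fn,x0,y0,x1,y1,s,out):
    im=cv2.imread('pics/'+fn+'.png')[y0:y1,x0:x1]
    cv2.imwrite('pics/'+out+'.png',cv2.resize(im,None,fx=s,fy=s,interpolation=cv2.INTER_CUBIC))
def img(fn): return cv2.imread('pics/'+fn+'.png')
E
python3 - <<'E'
from h import *
crop('top0',295,110,405,270,3.7,'c1'); crop('top0',450,200,510,270,8,'c2'); crop('top0',190,220,270,280,8,'c3')
print(cam('top0')[2],cam('scene0')[2])
E
```

```text
[0.40559674 0.09974738 1.15757925] [1.43391761 0.56965243 0.90038083]
```

View pics/c1.png

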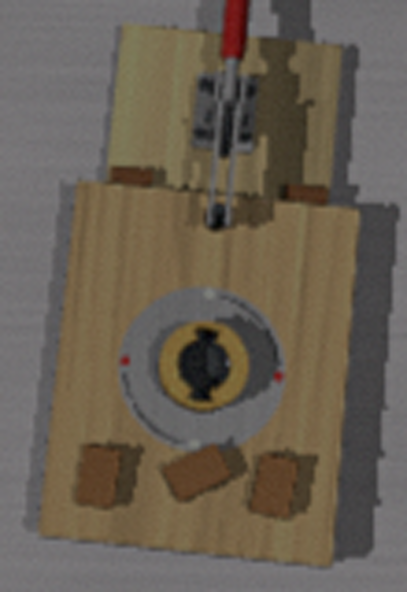

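View pics/c2.png

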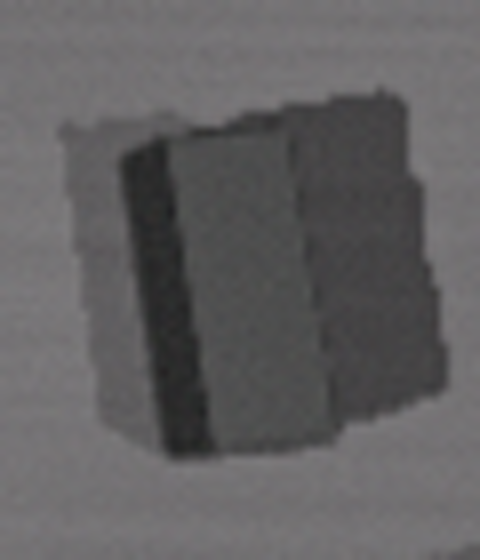

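View pics/c3.png

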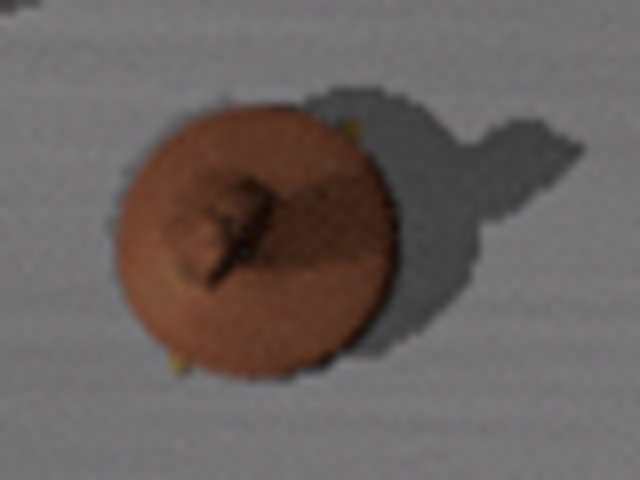

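```bash
python3 - <<'E'
from h import *
def P(pts,o,s,z): return px2w('top0',(np.array(pts)+.5)/s-.5+np.array(o),z)
np.set_printoptions(precision=4,suppress=True)
b=P([(77,181),(358,207),(331,566),(40,536)],(295,110),3.7,.03); print('board',b,b.mean(0)); 
for i in range(4): d=b[(i+1)%4]-b[i]; print(np.linalg.norm(d),np.degrees(np.arctan2(d[1],d[0])))
r=P([(125,361),(279,377)],(295,110),3.7,.03); print('red',r,r.mean(0),np.linalg.norm(r[0]-r[1]),np.degrees(np.arctan2(*(r[0]-r[1])[[1,0]])))
w=P([(209,294),(195,443)],(295,110),3.7,.03); print('white',w,w.mean(0),np.linalg.norm(w[0]-w[1]),np.degrees(np.arctan2(*(w[0]-w[1])[[1,0]])))
k=P([(167,137),(288,127),(333,440),(213,452)],(450,200),8,.05); print('block',k,k.mean(0))
for i in range(4): d=k[(i+1)%4]-k[i]; print(np.linalg.norm(d),np.degrees(np.arctan2(d[1],d[0])))
# chips top z .043
def rect(pts):
    q=P(pts,(295,110),3.7,.043); print('chip',q[:,:2].tolist(),q.mean(0))
    return q
rect([(82,445),(119,447),(114,508),(76,502)]);rect([(163,466),(225,444),(245,468),(183,500)]);rect([(257,451),(300,457),(294,518),(249,511)])
t=P([(352,130),(178,362)],(190,220),8,.004); d=t[0]-t[1]; print('tabs',t,t.mean(0),np.linalg.norm(d),np.degrees(np.arctan2(d[1],d[0])))
im=img('top0');hsv=cv2.cvtColor(im,cv2.COLOR_BGR2HSV)
m=((hsv[...,0]<15)&(hsv[...,1]>110)).astype(np.uint8); m[:, :190]=0;m[:,270:]=0;m[:220]=0;m[280:]=0
ys,xs=np.nonzero(m);print(xs.min(),xs.max(),ys.min(),ys.max(),xs.mean(),ys.mean())
print('cap rim',px2w('top0',[((xs.min()+xs.max())/2,(ys.min()+ys.max())/2)],0.005))
E
```

```text
board [[ 0.7103  0.1032  0.03  ]
 [ 0.6956 -0.0944  0.03  ]
 [ 0.4456 -0.0737  0.03  ]
 [ 0.4618  0.1233  0.03  ]] [0.5783 0.0146 0.03  ]
0.19812081493505734 -94.2583150116095
0.25085702276038535 175.27329516094576
0.19766404837429638 85.28505406169985
0.2492783874400709 -4.623239220855419
red [[ 0.5829  0.0675  0.03  ]
 [ 0.5739 -0.0388  0.03  ]] [0.5784 0.0144 0.03  ] 0.10665071913452877 85.15759445818915
white [[0.6312 0.0098 0.03  ]
 [0.5271 0.0188 0.03  ]] [0.5791 0.0143 0.03  ] 0.10447450728387281 -4.914919806854425
block [[ 0.5629 -0.2876  0.05  ]
 [ 0.5669 -0.3257  0.05  ]
 [ 0.4697 -0.335   0.05  ]
 [ 0.4653 -0.2978  0.05  ]] [ 0.5162 -0.3115  0.05  ]
0.038258449598015415 -84.11348582767684
0.09759410825068349 -174.4941263964617
0.03746488937162738 96.75466522542014
0.09815971826196856 5.973780713161345
chip [[0.5228178842617116, 0.09606749590039756], [0.5219631615137128, 0.07104506541690062], [0.4808342690743409, 0.07376350510971752], [0.484343252056305, 0.09935035278763144]] [0.5025 0.0851 0.043 ]
chip [[0.5097086689643373, 0.04117248594972191], [0.525431355453624, -0.0005884458654710073], [0.5094624774277975, -0.014151825886360506], [0.48710973991496886, 0.027481229738031812]] [0.5079 0.0135 0.043 ]
chip [[0.5211193544178682, -0.02223712428973229], [0.5176380001992017, -0.05129210524442], [0.4765437612099762, -0.04711759179225529], [0.48062446401685377, -0.016903032195226292]] [ 0.499  -0.0344  0.043 ]
tabs [[0.5073 0.3103 0.004 ]
 [0.4323 0.3618 0.004 ]] [0.4698 0.3361 0.004 ] 0.09104355476882431 -34.491065100266816
205 239 234 266 221.78704720087816 249.84522502744238
cap rim [[0.4703 0.3378 0.005 ]]
```

```bash
cat >> h.py <<'E'
np.set_printoptions(precision=4,suppress=True)
def yaw(q):
    X=R.from_quat(q).as_matrix()[:,0]; return np.degrees(np.arctan2(X[1],X[0]))
def go(p,yw=None,start=None):
    s=sense(); M=R.from_quat(s['eef_rot']).as_matrix(); t=np.array(s['tcp_pos'])
    d=M.T@(np.array(p)-t)/0.3
    y=yaw(s['eef_rot']); a=0 if yw is None else -((yw-y+180)%360-180)/360
    print('t',s['time'],'tcp',t,'yaw',round(y,2),'w',round(s['width'],3),'F',np.round(s['contact_force'],1),'tau',np.round(s['wrist_torque'],2)); print('q',np.array(s['q']))
    print('row: %.4f %.4f %.4f turn %.4f'%(*d,a), 'tilt',M[:,2])
E
python3 -c "
from h import *
go([.516,-.3115,.13],5.8)"
```

```text
t 0.15 tcp [ 0.2476 -0.6276  0.2307] yaw 21.53 w 1.0 F [-0.4  0.1 -0.7] tau [-0.04  0.    0.01]
q [ 1.0455  0.4266  0.0738  1.6065 -0.0341  1.1108 -0.0671]
row: 1.2190 -0.6515 0.3364 turn 0.0437 tilt [-0.0004  0.0009 -1.    ]
```

Request:
{"fn": "send_rows", "kwargs": {"increments": "0 0.2 -0.1 0 0.02;0 0.4 -0.2 0.05 0.03;0 0.6 -0.32 0.1 0.0437;0 0.8 -0.43 0.15 0.0437;0 0.98 -0.52 0.2 0.0437;0 0.98 -0.52 0.2 0.0437;0 0.98 -0.52 0.2 0.0437;0 0.98 -0.52 0.2 0.0437"}}

```text
time: 0.95
tcp_pos: [0.4675, -0.3692, 0.1699]
eef_rot: [0.999, 0.054, -0.0, -0.001]
contact_force: [0.2, -1.5, 0.5]
width: 0.998
```

```bash
python3 -c "
from h import *
go([.516,-.3115,.13],5.8)"
```

```text
t 0.95 tcp [ 0.4675 -0.3692  0.1699] yaw 6.24 w 0.998 F [ 0.2 -1.5  0.5] tau [-0.02 -0.04  0.01]
q [ 0.5604  0.3612  0.0018  1.8458 -0.0037  0.9365 -0.8977]
row: 0.1817 -0.1733 0.1337 turn 0.0012 tilt [-0.0003  0.003  -1.    ]
```

Request:
{"fn": "send_rows", "kwargs": {"increments": "0 0.18 -0.17 0.13 0.0012;0 0.18 -0.17 0.13 0.0012;0 0.18 -0.17 0.13 0.0012;0 0.18 -0.17 0.13 0.0012"}}

```text
time: 1.35
tcp_pos: [0.5123, -0.3185, 0.1319]
eef_rot: [0.999, 0.047, -0.001, -0.0]
contact_force: [-0.5, -0.4, 0.8]
width: 1.0
```

```bash
python3 -c "
from h import *
go([.516,-.3115,.02],5.8); save('wrist','w1')"
```

```text
t 1.35 tcp [ 0.5123 -0.3185  0.1319] yaw 5.43 w 1.0 F [-0.5 -0.4  0.8] tau [-0.01  0.01 -0.03]
q [ 0.462   0.4165 -0.016   1.8583  0.0087  0.868  -1.0343]
row: 0.0148 -0.0219 0.3729 turn -0.0010 tilt [-0.0011  0.0004 -1.    ]
```

View pics/w1.png

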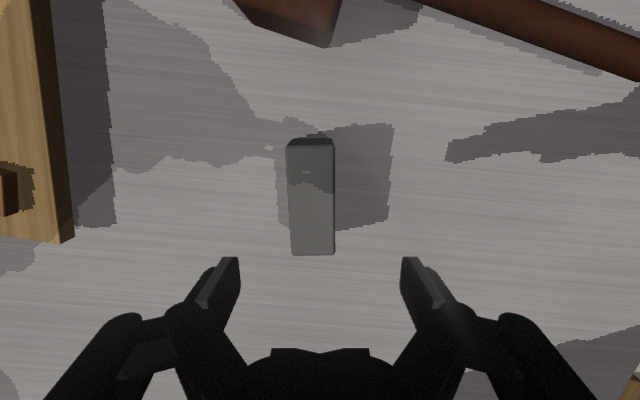

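```bash
python3 -c "
from h import *
p=px2w('w1',[(287,147),(334,146),(335,254),(291,255)],.05);print(p,p.mean(0))
for i in range(4): d=p[(i+1)%4]-p[i]; print(np.linalg.norm(d),np.degrees(np.arctan2(d[1],d[0])))
go([.516,-.3115,.02],5.8)"
```

```text
[[ 0.5619 -0.2877  0.05  ]
 [ 0.5662 -0.3246  0.05  ]
 [ 0.4704 -0.3362  0.05  ]
 [ 0.4656 -0.2968  0.05  ]] [ 0.516  -0.3113  0.05  ]
0.037229414274366164 -83.35996444035445
0.09647943181550593 -173.09069626159473
0.03973845647814745 96.90707464817642
0.09668542080881001 5.422034716560715
t 1.4 tcp [ 0.512  -0.3195  0.1324] yaw 5.34 w 1.002 F [-0.  -0.5 -0.3] tau [ 0.01  0.01 -0.01]
q [ 0.463   0.4158 -0.0153  1.8582  0.0088  0.8681 -1.0343]
row: 0.0161 -0.0253 0.3745 turn -0.0013 tilt [-0.0006 -0.0003 -1.    ]
```

Request:
{"fn": "send_rows", "kwargs": {"increments": "0 0.016 -0.025 0.15 -0.002;0 0.016 -0.025 0.25 -0.002;0 0.016 -0.025 0.3 -0.002;0 0.016 -0.025 0.34 -0.002;0 0.016 -0.025 0.374 -0.002;0 0.016 -0.025 0.374 -0.002;0 0.016 -0.025 0.374 -0.002"}}

```text
time: 2.1
tcp_pos: [0.517, -0.3112, 0.0208]
eef_rot: [0.999, 0.053, 0.0, 0.0]
contact_force: [1.0, -0.3, -0.4]
width: 0.999
```

```bash
python3 -c "
from h import *
go([.516,-.3115,.02],6.1)"
```

```text
t 2.1 tcp [ 0.517  -0.3112  0.0208] yaw 6.07 w 0.999 F [ 1.  -0.3 -0.4] tau [-0.03  0.   -0.07]
q [ 0.4527  0.5682 -0.0228  1.9157  0.0201  0.657  -1.0472]
row: -0.0033 0.0008 0.0028 turn -0.0001 tilt [ 0.0008 -0.0004 -1.    ]
```

Close on the block.

Request:
{"fn": "send_rows", "kwargs": {"increments": "0.3 0 0 0 0;0.45 0 0 0 0;0.6 0 0 0 0;0.8 0 0 0 0;0.8 0 0 0 0;0.8 0 0 0 0;0.8 0 0 0 0", "force": 70}}

```text
time: 2.8
tcp_pos: [0.5169, -0.3109, 0.0208]
eef_rot: [0.999, 0.053, 0.0, 0.0]
contact_force: [-2.1, 1.0, 9.6]
width: 0.456
```

Request:
{"fn": "send_rows", "kwargs": {"increments": "0.8 0 0 -0.05 0;0.8 0 0 -0.15 0;0.8 0 0 -0.3 0;0.8 0 0 -0.36 0;0.8 0 0 -0.36 0;0.8 0 0 -0.36 0"}}

```text
time: 3.4
tcp_pos: [0.5162, -0.3106, 0.1281]
eef_rot: [0.999, 0.053, -0.0, -0.0]
contact_force: [-0.0, 0.8, -5.0]
width: 0.452
```

```bash
python3 -c "
from h import *
go([.516,-.3115,.02],6.1); save('wrist','w2'); save('scene','s2')"
```

```text
t 3.4 tcp [ 0.5162 -0.3106  0.1281] yaw 6.09 w 0.452 F [-0.   0.8 -5. ] tau [0.08 0.04 0.03]
q [ 0.4517  0.4195 -0.0214  1.8634  0.0115  0.8588 -1.0399]
row: -0.0011 0.0030 0.3603 turn -0.0000 tilt [-0.  0. -1.]
```

View pics/w2.png

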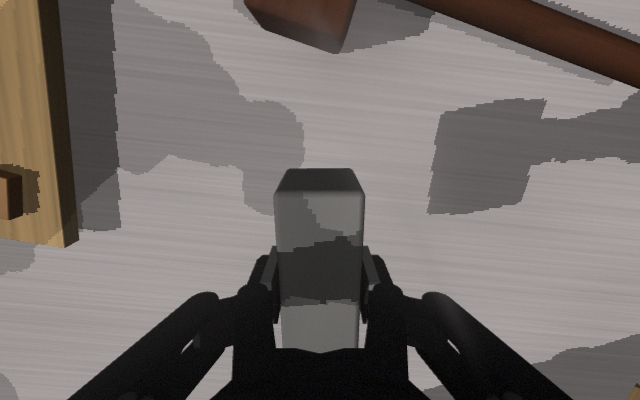

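```bash
cat >> h.py <<'E'
C=np.array([.5783,.0145]); BY=-4.7
def b2w(x,y,z):
    a=np.radians(BY); return np.array([C[0]+x*np.cos(a)-y*np.sin(a),C[1]+x*np.sin(a)+y*np.cos(a),z])
def w2b(p):
    a=np.radians(BY); d=np.atleast_2d(p)[:,:2]-C; return d@np.array([[np.cos(a),-np.sin(a)],[np.sin(a),np.cos(a)]])
E
python3 -c "
from h import *
go(b2w(-.086,.125,.128),BY)
q=px2w('top0',(np.array([(82,445),(119,447),(114,508),(76,502),(163,466),(225,444),(245,468),(183,500),(257,451),(300,457),(294,518),(249,511)])+.5)/3.7-.5+np.array([295,110]),.043);print(w2b(q))
print(b2w(-.086,.125,.0535),b2w(-.086,-.165,.0535))"
```

```text
t 3.5 tcp [ 0.5157 -0.3103  0.1268] yaw 6.09 w 0.456 F [-0.5  0.1 -5.5] tau [0.03 0.04 0.03]
q [ 0.4516  0.4214 -0.0214  1.8639  0.0114  0.8587 -1.0399]
row: 0.1186 -1.5173 -0.0024 turn 0.0300 tilt [-0.0021  0.0011 -1.    ]
[[-0.062   0.0767]
 [-0.0608  0.0517]
 [-0.102   0.0511]
 [-0.1006  0.0769]
 [-0.0705  0.021 ]
 [-0.0515 -0.0194]
 [-0.0663 -0.0342]
 [-0.0919  0.0055]
 [-0.054  -0.0413]
 [-0.0551 -0.0705]
 [-0.0964 -0.0697]
 [-0.0948 -0.0393]]
[0.5028 0.1461 0.0535] [ 0.4791 -0.1429  0.0535]
```

Request:
{"fn": "send_rows", "kwargs": {"increments": "0.8 0.01 -0.12 0 0.01;0.8 0.02 -0.28 0 0.02;0.8 0.04 -0.44 0 0.03;0.8 0.05 -0.6 0 0.03;0.8 0.06 -0.76 0 0.03;0.8 0.08 -0.9 0 0.03;0.8 0.08 -0.95 0 0.03"}}

```text
time: 4.2
tcp_pos: [0.5096, -0.02, 0.127]
eef_rot: [0.999, -0.039, -0.001, -0.001]
contact_force: [0.5, -0.4, -6.0]
width: 0.458
```

```bash
python3 -c "
from h import *
go(b2w(-.086,.125,.128),BY)"
```

```text
t 4.2 tcp [ 0.5096 -0.02    0.127 ] yaw -4.43 w 0.458 F [ 0.5 -0.4 -6. ] tau [-0.07 -0.08  0.01]
q [-0.008   0.2906 -0.091   2.0635  0.0345  0.7907 -1.7676]
row: -0.0652 -0.5505 -0.0024 turn 0.0008 tilt [-0.0018  0.0013 -1.    ]
```

Request:
{"fn": "send_rows", "kwargs": {"increments": "0.8 -0.02 -0.15 0 0.0008;0.8 -0.04 -0.3 0 0.0008;0.8 -0.055 -0.45 0 0.0008;0.8 -0.065 -0.55 0 0.0008;0.8 -0.065 -0.57 0 0.0008;0.8 -0.065 -0.57 0 0.0008;0.8 -0.065 -0.57 0 0.0008"}}

```text
time: 4.9
tcp_pos: [0.5045, 0.1459, 0.1273]
eef_rot: [0.999, -0.044, -0.001, 0.001]
contact_force: [0.1, 0.0, -4.2]
width: 0.454
```

```bash
python3 -c "
from h import *
go(b2w(-.086,.125,.0535),BY);save('wrist','w3');save('scene','s3')"
```

```text
t 4.9 tcp [0.5045 0.1459 0.1273] yaw -5.06 w 0.454 F [ 0.1  0.  -4.2] tau [-0.03 -0.02 -0.01]
q [-0.2698  0.3153 -0.1589  2.0275  0.0685  0.8055 -2.1276]
row: -0.0053 -0.0006 0.2461 turn -0.0010 tilt [-0.0015 -0.001  -1.    ]
```

View pics/w3.png

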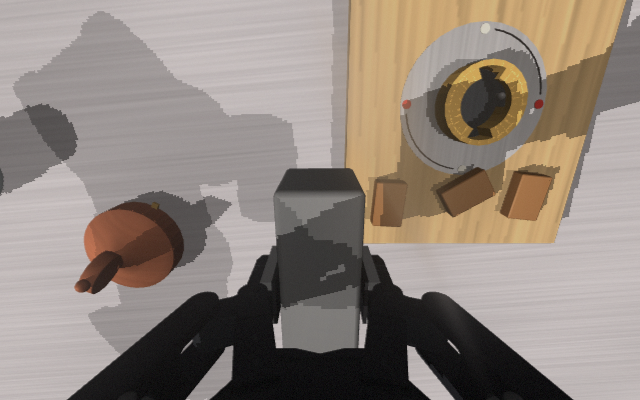

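```bash
python3 -c "
from h import *
r=px2w('w3',[(407,104),(539,104),(485,29)],.03);print(r,(r[0]+r[1])/2,np.linalg.norm(r[0]-r[1]),np.degrees(np.arctan2(*(r[0]-r[1])[[1,0]])))
c=px2w('w3',[(375,181),(407,182),(402,227),(371,224)],.043);print(w2b(c))"
```

```text
[[ 0.5824  0.0682  0.03  ]
 [ 0.573  -0.038   0.03  ]
 [ 0.6304  0.0108  0.03  ]] [0.5777 0.0151 0.03  ] 0.10667909412884319 84.94521710058936
[[-0.0609  0.0787]
 [-0.0619  0.0519]
 [-0.1028  0.0525]
 [-0.0998  0.0799]]
```

Request:
{"fn": "send_rows", "kwargs": {"increments": "0.8 -0.005 0 0.08 -0.001;0.8 -0.005 0 0.16 -0.001;0.8 -0.005 0 0.22 -0.001;0.8 -0.005 0 0.243 -0.001;0.8 -0.005 0 0.243 -0.001;0.8 -0.005 0 0.243 -0.001"}}

```text
time: 5.6
tcp_pos: [0.5038, 0.1471, 0.0559]
eef_rot: [0.999, -0.041, 0.0, -0.0]
contact_force: [0.4, 0.5, -4.6]
width: 0.457
```

```bash
python3 -c "
from h import *
go(b2w(-.086,-.08,.0535),BY);save('wrist','w4')"
```

```text
t 5.6 tcp [0.5038 0.1471 0.0559] yaw -4.68 w 0.457 F [ 0.4  0.5 -4.6] tau [-0.02  0.01 -0.  ]
q [-0.2831  0.422  -0.1494  2.0739  0.1008  0.6517 -2.1522]
row: -0.0033 0.6867 0.0079 turn 0.0001 tilt [ 0.0006  0.0002 -1.    ]
```

View pics/w4.png

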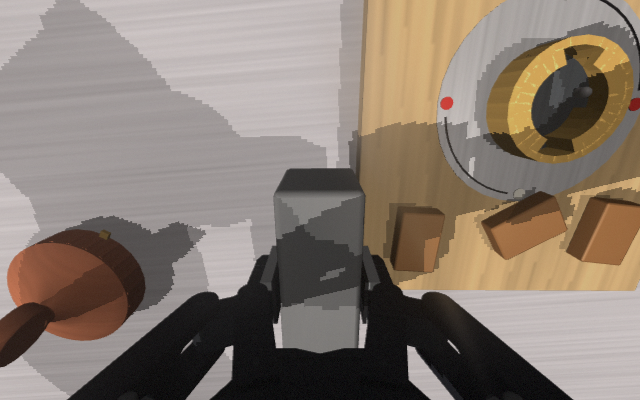

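Request:
{"fn": "send_rows", "kwargs": {"increments": "0.8 -0.003 0.03 0.006 0;0.8 -0.003 0.08 0.006 0;0.8 -0.003 0.13 0.006 0;0.8 -0.003 0.18 0.006 0;0.8 -0.003 0.23 0.006 0;0.8 -0.003 0.28 0.006 0;0.8 -0.003 0.33 0.006 0;0.8 -0.003 0.38 0.006 0;0.8 -0.003 0.42 0.006 0;0.8 -0.003 0.42 0.006 0"}}

```text
time: 6.65
tcp_pos: [0.492, 0.0196, 0.0534]
eef_rot: [0.999, -0.042, -0.0, 0.0]
contact_force: [-0.3, -0.7, -5.4]
width: 0.454
```

```bash
python3 -c "
from h import *
go(b2w(-.086,-.165,.0535),BY);save('wrist','w5');save('top','t5')
crop('t5',295,110,405,270,3.7,'t5c')"
```

```text
t 6.65 tcp [0.492  0.0196 0.0534] yaw -4.79 w 0.454 F [-0.3 -0.7 -5.4] tau [ 0.05 -0.01  0.05]
q [-0.0599  0.3854 -0.1313  2.1459  0.0862  0.6155 -1.9065]
row: 0.0022 0.5434 -0.0000 turn -0.0002 tilt [-0.0003 -0.0006 -1.    ]
```

View pics/w5.png

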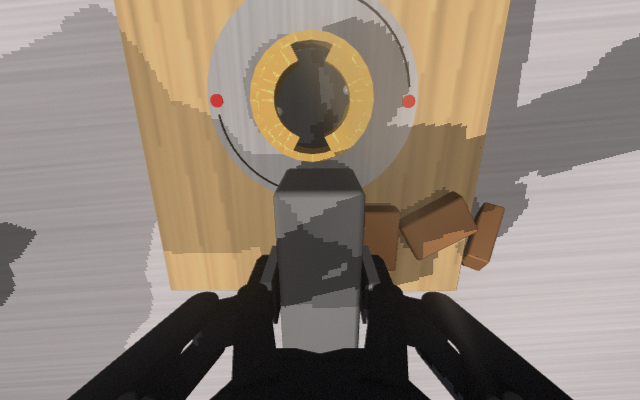

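View pics/t5c.png

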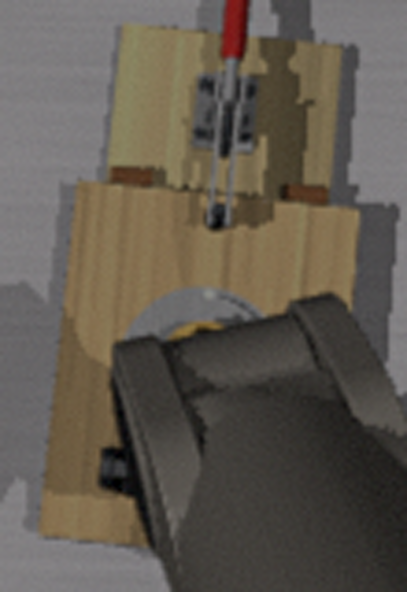

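Request:
{"fn": "send_rows", "kwargs": {"increments": "0.8 0.002 0.05 0 0;0.8 0.002 0.1 0 0;0.8 0.002 0.15 0 0;0.8 0.002 0.2 0 0;0.8 0.002 0.25 0 0;0.8 0.002 0.3 0 0;0.8 0.002 0.35 0 0;0.8 0.002 0.4 0 0;0.8 0.002 0.45 0 0;0.8 0.002 0.5 0 0;0.8 0.002 0.543 0 0;0.8 0.002 0.543 0 0"}}

```text
time: 7.95
tcp_pos: [0.4797, -0.1418, 0.0534]
eef_rot: [0.999, -0.041, 0.0, 0.0]
contact_force: [-0.3, -0.1, -5.9]
width: 0.455
```

```bash
python3 -c "
from h import *
go(b2w(-.086,-.165,.0535),BY);save('wrist','w6');save('scene','s6')
crop('s6',190,120,370,260,4,'s6c')"
```

```text
t 7.95 tcp [ 0.4797 -0.1418  0.0534] yaw -4.72 w 0.455 F [-0.3 -0.1 -5.9] tau [ 0.02 -0.03  0.03]
q [ 0.242   0.3936 -0.0992  2.131   0.066   0.6197 -1.5566]
row: -0.0017 0.0037 -0.0003 turn -0.0001 tilt [ 0.     -0.0003 -1.    ]
```

View pics/w6.png

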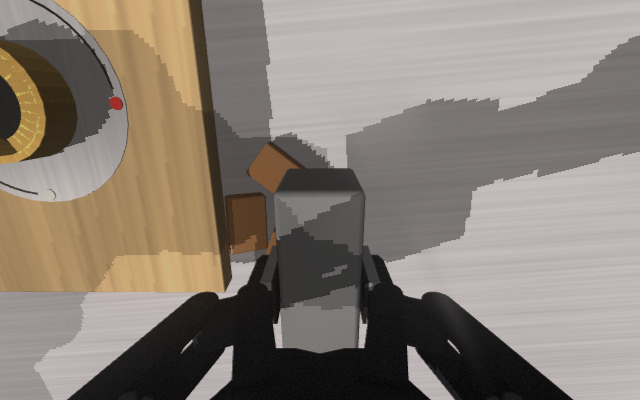

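View pics/s6c.png

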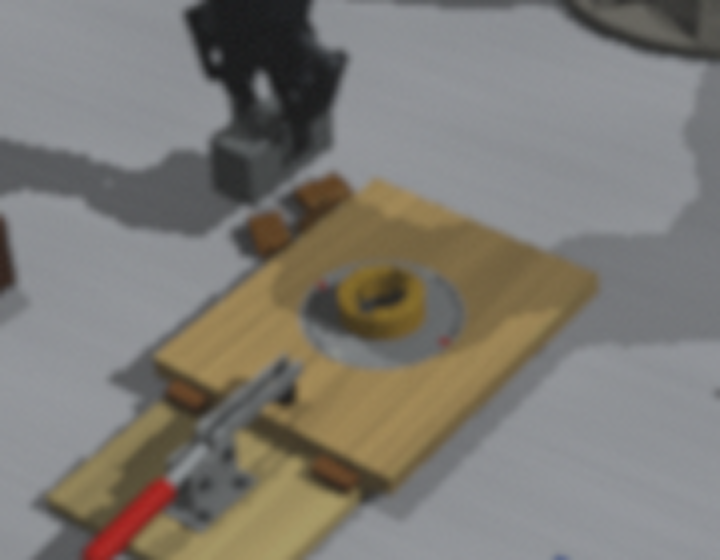

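```bash
python3 -c "
from h import *
go([.516,-.3115,.0535],BY)"
```

```text
t 8.05 tcp [ 0.4798 -0.1402  0.0534] yaw -4.64 w 0.454 F [ 0.6 -0.3 -4.4] tau [ 0.06 -0.04 -0.01]
q [ 0.2403  0.3934 -0.1006  2.1315  0.0657  0.6195 -1.558 ]
row: 0.1664 0.5594 -0.0005 turn 0.0002 tilt [ 0.0001  0.0003 -1.    ]
```

Request:
{"fn": "send_rows", "kwargs": {"increments": "0.8 0 0 -0.1 0;0.8 0.06 0.12 -0.15 0;0.8 0.11 0.26 -0.15 0;0.8 0.15 0.4 -0.15 0;0.8 0.167 0.5 -0.1 0;0.8 0.167 0.558 -0.02 0;0.8 0.167 0.558 0.05 0;0.8 0.167 0.558 0.08 0;0.8 0.167 0.558 0.095 0;0.8 0.167 0.558 0.095 0"}}

```text
time: 9.05
tcp_pos: [0.5165, -0.3105, 0.025]
eef_rot: [0.999, -0.04, -0.0, -0.0]
contact_force: [0.1, 0.8, -3.8]
width: 0.458
```

```bash
python3 -c "
from h import *
go([.516,-.3115,.0208],BY);save('wrist','w7')"
```

```text
t 9.05 tcp [ 0.5165 -0.3105  0.025 ] yaw -4.57 w 0.458 F [ 0.1  0.8 -3.8] tau [ 0.04 -0.03 -0.02]
q [ 0.4753  0.5619 -0.0524  1.9137  0.0444  0.6674 -1.2545]
row: -0.0015 0.0036 0.0139 turn 0.0004 tilt [-0.0001  0.0005 -1.    ]
```

View pics/w7.png

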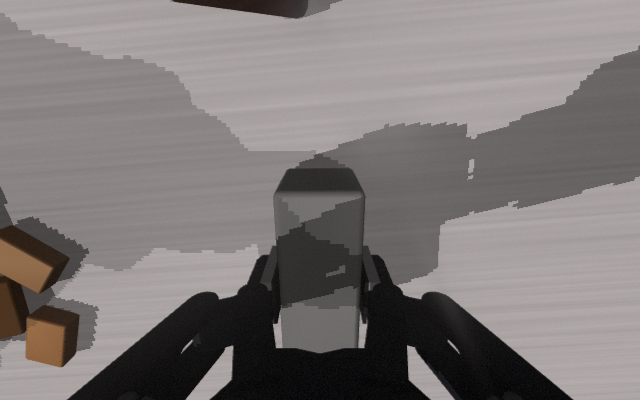

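Chips lie on the bench at left (≈x<80 px), nothing under the block. Lower the last 4 mm and release.

Request:
{"fn": "send_rows", "kwargs": {"increments": "0.8 0 0 0.006 0;0.8 0 0 0.011 0;0.8 0 0 0.014 0;0.8 0 0 0.014 0"}}

```text
time: 9.5
tcp_pos: [0.5162, -0.3115, 0.0209]
eef_rot: [0.999, -0.041, 0.0, 0.0]
contact_force: [-0.1, 0.7, -4.2]
width: 0.453
```

Request:
{"fn": "send_rows", "kwargs": {"increments": "0.5 0 0 0 0;0.3 0 0 0 0;0.1 0 0 0 0;0 0 0 0 0;0 0 0 0 0;0 0 0 0 0"}}

```text
time: 10.1
tcp_pos: [0.5161, -0.3115, 0.0207]
eef_rot: [0.999, -0.041, 0.0, -0.0]
contact_force: [0.0, 0.6, 0.1]
width: 0.998
```

Request:
{"fn": "send_rows", "kwargs": {"increments": "0 0 0 -0.1 0;0 0 0 -0.2 0;0 0 0 -0.35 0;0 0 0 -0.5 0;0 0 0 -0.5 0"}}

```text
time: 10.6
tcp_pos: [0.5187, -0.3129, 0.1769]
eef_rot: [0.999, -0.041, 0.004, 0.002]
contact_force: [0.2, -0.1, -0.6]
width: 1.001
```

```bash
python3 -c "
from h import *
save('wrist','w8');go([.4700,.337,.2],145.5)"
```

```text
t 10.65 tcp [ 0.5175 -0.3123  0.1741] yaw -4.66 w 1.002 F [-0.7 -0.4 -0.6] tau [0.02 0.02 0.03]
q [ 0.4801  0.3671 -0.0548  1.8254  0.0245  0.9441 -1.2374]
row: -0.3332 -2.1442 -0.0925 turn -0.4171 tilt [ 0.005  -0.0025 -1.    ]
```

View pics/w8.png

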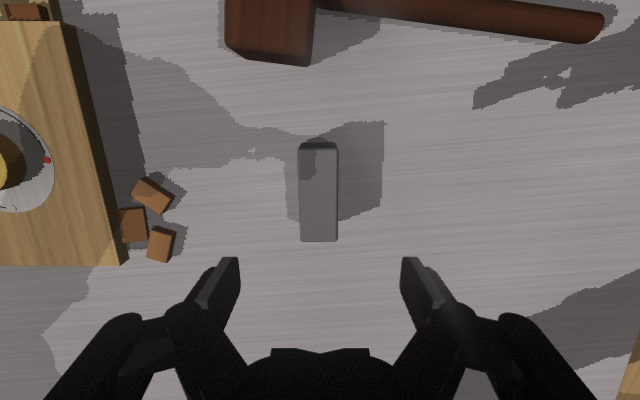

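Request:
{"fn": "send_rows", "kwargs": {"increments": "0 -0.02 -0.12 -0.03 -0.02;0 -0.05 -0.27 -0.06 -0.04;0 -0.08 -0.43 -0.09 -0.06;0 -0.08 -0.52 -0.09 -0.08;0 -0.08 -0.52 -0.09 -0.08;0 -0.08 -0.52 -0.09 -0.08"}}

```text
time: 11.25
tcp_pos: [0.5045, -0.1539, 0.1972]
eef_rot: [0.978, 0.209, -0.0, -0.0]
contact_force: [-0.0, -0.8, -0.6]
width: 1.002
```

```bash
python3 -c "
from h import *
save('wrist','w9');go([.4700,.337,.2],145.5)"
```

```text
t 11.3 tcp [ 0.5044 -0.1547  0.1971] yaw 24.05 w 1.0 F [0.5 0.4 0.6] tau [0.02 0.01 0.05]
q [ 0.3636  0.2337 -0.2169  1.9587  0.0612  0.9563 -1.034 ]
row: 0.5632 -1.5435 -0.0095 turn -0.3374 tilt [-0.0009  0.     -1.    ]
```

View pics/w9.png

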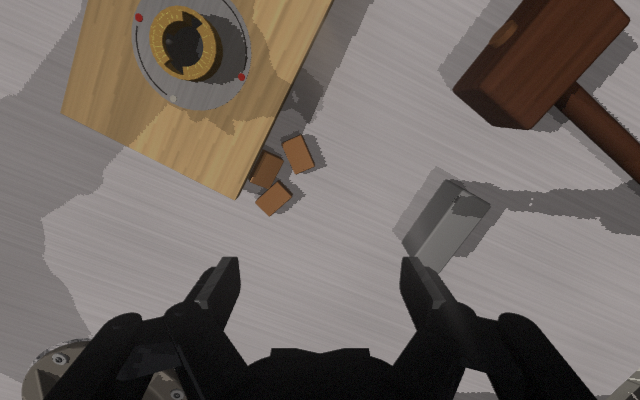

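```bash
python3 -c "
from h import *
crop('w9',210,110,340,230,6,'w9c')"
```

```text
(no output)
```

View pics/w9c.png

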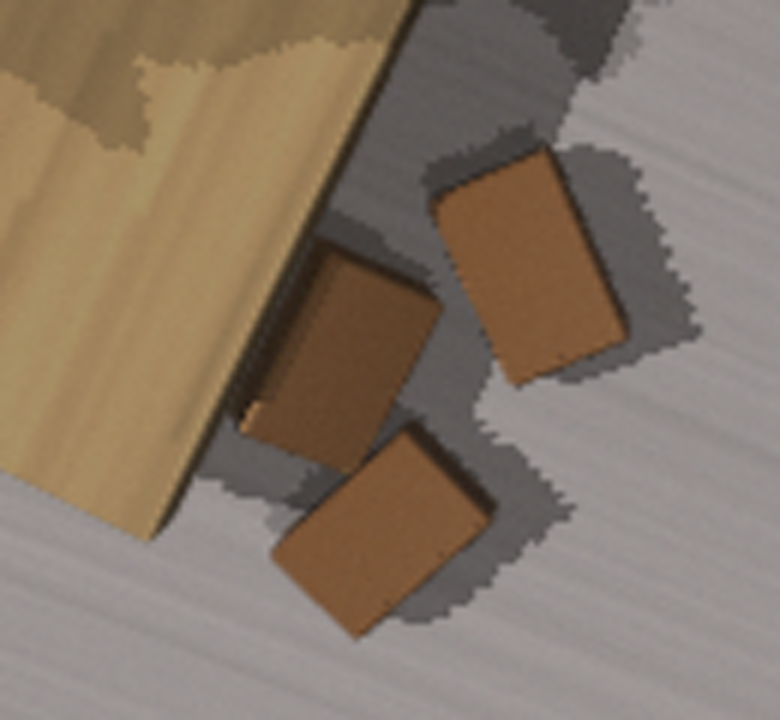

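Request:
{"fn": "send_rows", "kwargs": {"increments": "0 0.04 -0.12 -0.02 -0.02;0 0.09 -0.27 -0.02 -0.044;0 0.15 -0.43 -0.02 -0.068;0 0.21 -0.59 -0.02 -0.092;0 0.27 -0.75 -0.02 -0.116;0 0.33 -0.9 -0.02 -0.14;0 0.33 -0.9 -0.02 -0.164;0 0.33 -0.9 -0.02 -0.18;0 0.33 -0.9 -0.02 -0.18"}}

```text
time: 12.2
tcp_pos: [0.4849, 0.1319, 0.2031]
eef_rot: [0.714, 0.7, -0.0, -0.0]
contact_force: [-0.2, -0.6, -1.0]
width: 0.998
```

```bash
python3 -c "
from h import *
save('wrist','w10');go([.4700,.337,.19],145.5)"
```

```text
t 12.25 tcp [0.4849 0.1317 0.2032] yaw 88.67 w 0.996 F [ 0.5 -0.6  0.1] tau [ 0.05  0.04 -0.02]
q [ 0.0999  0.2189 -0.5563  1.9878  0.1388  0.9723 -0.5475]
row: 0.6829 -0.0656 0.0441 turn -0.1579 tilt [-0.0009  0.     -1.    ]
```

View pics/w10.png

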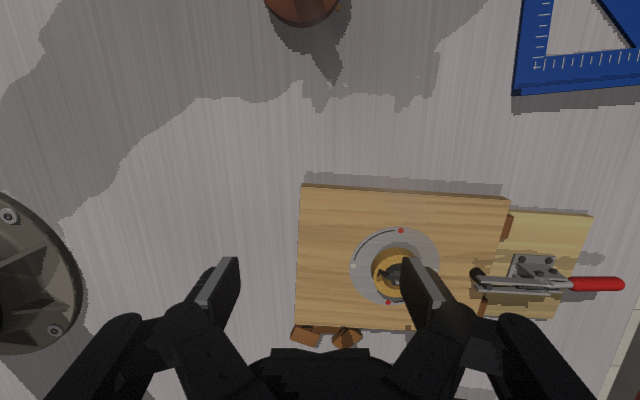

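```bash
python3 -c "
from h import *
go([.525,.300,.19],145.5)"
```

```text
t 12.25 tcp [0.4849 0.1317 0.2032] yaw 88.67 w 0.996 F [ 0.5 -0.6  0.1] tau [ 0.05  0.04 -0.02]
q [ 0.0999  0.2189 -0.5563  1.9878  0.1388  0.9723 -0.5475]
row: 0.5639 0.1205 0.0439 turn -0.1579 tilt [-0.0009  0.     -1.    ]
```

Request:
{"fn": "send_rows", "kwargs": {"increments": "0 0.1 0.02 0.02 -0.024;0 0.25 0.06 0.04 -0.048;0 0.4 0.1 0.044 -0.072;0 0.56 0.12 0.044 -0.096;0 0.564 0.12 0.044 -0.12;0 0.564 0.12 0.044 -0.144;0 0.564 0.12 0.044 -0.158;0 0.564 0.12 0.044 -0.158;0 0.564 0.12 0.044 -0.158"}}

```text
time: 13.15
tcp_pos: [0.5241, 0.3005, 0.1902]
eef_rot: [0.297, 0.955, -0.0, -0.0]
contact_force: [0.1, -0.9, -0.1]
width: 1.001
```

```bash
python3 -c "
from h import *
save('wrist','w11');go([.4700,.337,.12],145.5)"
```

```text
t 13.2 tcp [0.5241 0.3006 0.1904] yaw 145.5 w 0.996 F [ 0.2  1.  -0.4] tau [ 0.02 -0.02  0.06]
q [-0.0417  0.451  -0.7598  1.7739  0.3519  1.0578  0.0413]
row: 0.2172 -0.0021 0.2345 turn 0.0000 tilt [-0.0002 -0.0003 -1.    ]
```

View pics/w11.png

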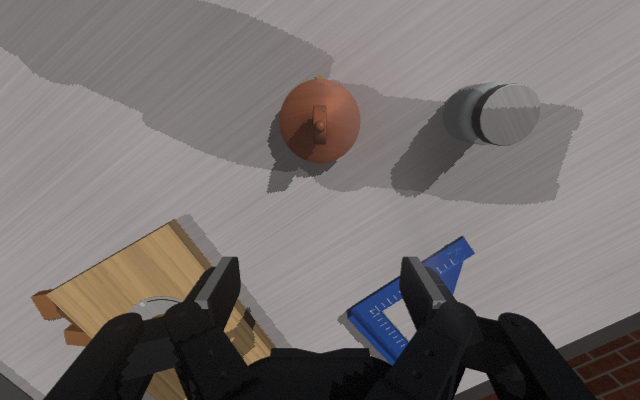

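```bash
python3 -c "
from h import *
crop('w11',260,60,380,180,6,'w11c')
im=img('w11');hsv=cv2.cvtColor(im,cv2.COLOR_BGR2HSV)
m=((hsv[...,0]<15)&(hsv[...,1]>110)).astype(np.uint8); m[:, :265]=0;m[:,375:]=0;m[185:]=0
ys,xs=np.nonzero(m);print(xs.min(),xs.max(),ys.min(),ys.max())
print(px2w('w11',[((xs.min()+xs.max())/2,(ys.min()+ys.max())/2)],.005))
"
```

```text
280 352 78 162
[[0.466  0.3356 0.005 ]]
```

View pics/w11c.png

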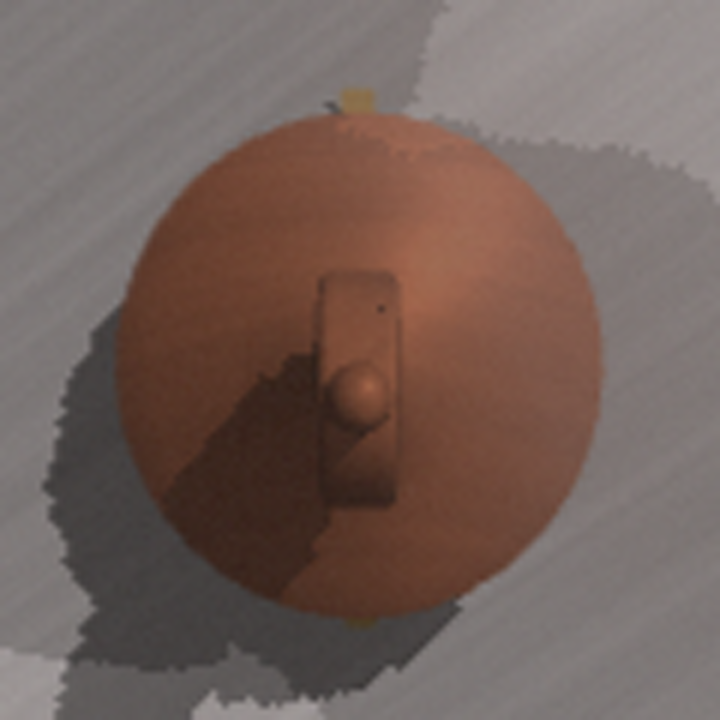

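```bash
python3 -c "
from h import *
f=lambda a:(np.array(a)+.5)/6-.5+np.array([260,60])
print('bead',px2w('w11',f([(358,397)]),.08))
t=px2w('w11',f([(358,97),(362,626)]),.003);print('tabs',t,t.mean(0),np.linalg.norm(t[0]-t[1]),np.degrees(np.arctan2(*(t[0]-t[1])[[1,0]])))
print('circ',px2w('w11',f([(359,365)]),.006))
go([.4700,.337,.12],145.5)
"
```

```text
bead [[0.4693 0.338  0.08  ]]
tabs [[0.4304 0.3645 0.003 ]
 [0.5098 0.3108 0.003 ]] [0.4701 0.3377 0.003 ] 0.09587442063629811 145.89545952605698
circ [[0.4685 0.3385 0.006 ]]
t 13.2 tcp [0.5241 0.3006 0.1904] yaw 145.5 w 0.996 F [ 0.2  1.  -0.4] tau [ 0.02 -0.02  0.06]
q [-0.0417  0.451  -0.7598  1.7739  0.3519  1.0578  0.0413]
row: 0.2172 -0.0021 0.2345 turn 0.0000 tilt [-0.0002 -0.0003 -1.    ]
```

```bash
python3 -c "
from h import *
go([.4697,.3378,.045],145.6)
"
```

```text
t 13.2 tcp [0.5241 0.3006 0.1904] yaw 145.5 w 0.996 F [ 0.2  1.  -0.4] tau [ 0.02 -0.02  0.06]
q [-0.0417  0.451  -0.7598  1.7739  0.3519  1.0578  0.0413]
row: 0.2195 -0.0004 0.4845 turn -0.0003 tilt [-0.0002 -0.0003 -1.    ]
```

Request:
{"fn": "send_rows", "kwargs": {"increments": "0 0.08 -0.002 0.03 0;0 0.16 -0.004 0.1 0;0 0.219 -0.005 0.16 0;0 0.219 -0.005 0.2 0;0 0.219 -0.005 0.2 0;0 0.219 -0.005 0.2 0"}}

```text
time: 13.8
tcp_pos: [0.4693, 0.3366, 0.1309]
eef_rot: [0.295, 0.956, 0.0, 0.0]
contact_force: [0.2, 0.7, -0.0]
width: 0.999
```

```bash
python3 -c "
from h import *
go([.4697,.3378,.045],145.6)
"
```

```text
t 13.8 tcp [0.4693 0.3366 0.1309] yaw 145.71 w 0.999 F [ 0.2  0.7 -0. ] tau [-0.01  0.06 -0.02]
q [-0.1441  0.4815 -0.7505  1.8838  0.4043  0.9333 -0.1118]
row: 0.0014 0.0040 0.2862 turn 0.0003 tilt [ 0.0003 -0.0001 -1.    ]
```

Request:
{"fn": "send_rows", "kwargs": {"increments": "0 0.001 0.004 0.08 0;0 0.001 0.004 0.16 0;0 0.001 0.004 0.24 0;0 0.001 0.004 0.286 0;0 0.001 0.004 0.286 0;0.4 0.001 0.004 0.286 0;0.6 0.001 0.004 0.286 0;0.75 0.001 0.004 0.286 0;0.85 0.001 0.004 0.286 0;1 0.001 0.004 0.286 0;1 0.001 0.004 0.286 0;1 0.001 0.004 0.286 0", "force": 40}}

```text
time: 15.0
tcp_pos: [0.4691, 0.3381, 0.0453]
eef_rot: [0.294, 0.956, -0.0, 0.0]
contact_force: [-1.3, -2.2, 8.0]
width: 0.128
```

Request:
{"fn": "send_rows", "kwargs": {"increments": "1 0 0 0 0;1 0 0 0 0;1 0 0 0 0", "force": 90}}

```text
time: 15.3
tcp_pos: [0.4691, 0.3381, 0.0454]
eef_rot: [0.294, 0.956, -0.0, 0.0]
contact_force: [-2.4, -3.6, 10.2]
width: 0.128
```

```bash
python3 -c "
from h import *
go([.4697,.3378,.045],145.6);save('wrist','w12')
"
```

```text
t 15.3 tcp [0.4691 0.3381 0.0454] yaw 145.82 w 0.128 F [-2.4 -3.6 10.2] tau [-0.64  0.51 -0.07]
q [-0.2093  0.5936 -0.6784  1.9336  0.5157  0.7936 -0.2023]
row: -0.0022 0.0004 0.0013 turn 0.0006 tilt [ 0.0006 -0.0002 -1.    ]
```

View pics/w12.png

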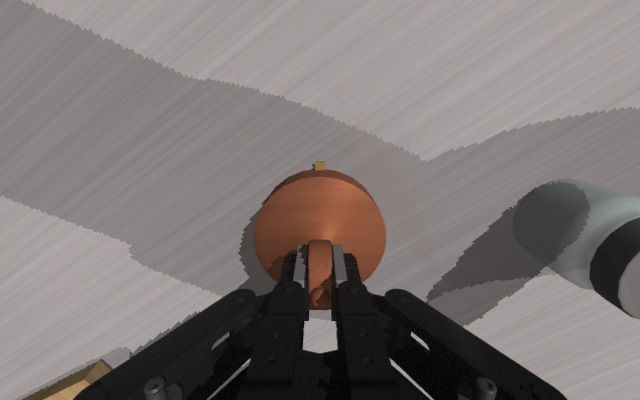

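Request:
{"fn": "send_rows", "kwargs": {"increments": "1 0 0 -0.03 0;1 0 0 -0.1 0;1 0 0 -0.2 0;1 0 0 -0.33 0;1 0 0 -0.4 0;1 0 0 -0.4 0;1 0 0 -0.4 0"}}

```text
time: 16.05
tcp_pos: [0.4689, 0.3378, 0.1648]
eef_rot: [0.294, 0.956, 0.0, 0.0]
contact_force: [-0.1, -0.1, -2.6]
width: 0.121
```

```bash
python3 -c "
from h import *
go(b2w(0,0,.165),175.3);save('wrist','w13');save('scene','s13');crop('s13',330,120,490,240,5,'s13c')
"
```

```text
t 16.05 tcp [0.4689 0.3378 0.1648] yaw 145.82 w 0.121 F [-0.1 -0.1 -2.6] tau [-0.01 -0.    0.04]
q [-0.1231  0.4425 -0.7756  1.8553  0.3669  0.9917 -0.0812]
row: -0.9070 -0.6868 -0.0005 turn -0.0819 tilt [ 0.0005 -0.0001 -1.    ]
```

View pics/w13.png

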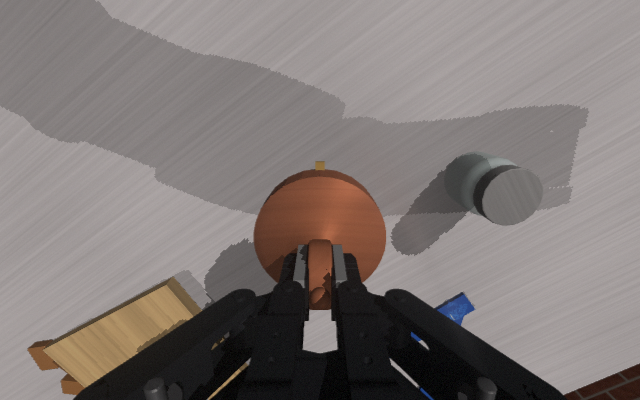

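View pics/s13c.png

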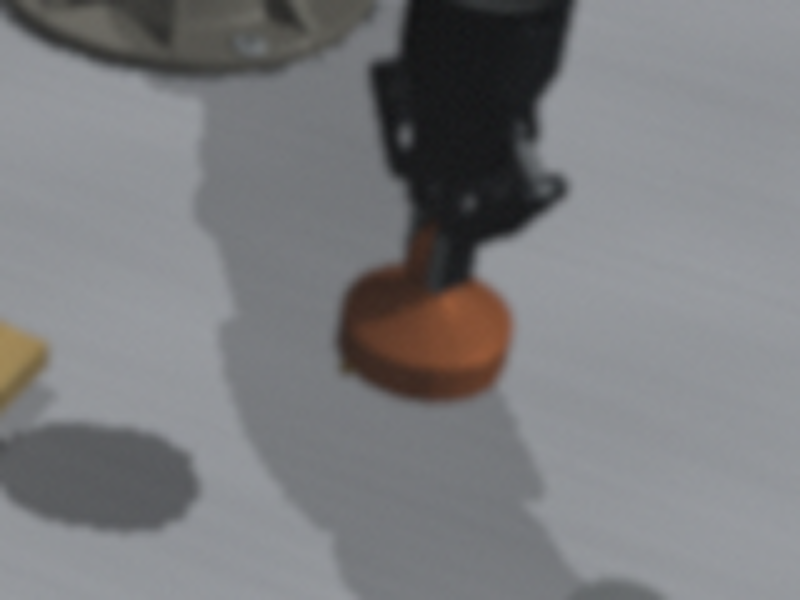

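```bash
python3 -c "
from h import *
t=px2w('w13',[(320,163)],.1648-.0454+.003); print(t, np.linalg.norm(t[0,:2]-[.4689,.3378]))
go(b2w(.10,0,.165),175.3)
"
```

```text
[[0.4305 0.3645 0.1224]] 0.046806354265779664
t 16.15 tcp [0.4684 0.3375 0.1636] yaw 145.83 w 0.127 F [-0.4  0.4 -2.3] tau [-0.    0.01 -0.02]
q [-0.1235  0.4441 -0.7751  1.856   0.367   0.9916 -0.0812]
row: -1.1979 -0.5213 -0.0045 turn -0.0819 tilt [-0.0014 -0.0009 -1.    ]
```

Request:
{"fn": "send_rows", "kwargs": {"increments": "1 -0.06 -0.03 0 -0.01;1 -0.2 -0.09 0 -0.03;1 -0.35 -0.15 0 -0.05;1 -0.5 -0.22 0 -0.07;1 -0.65 -0.29 0 -0.082;1 -0.8 -0.36 0 -0.082;1 -0.95 -0.42 0 -0.082;1 -0.98 -0.43 0 -0.082;1 -0.98 -0.43 0 -0.082"}}

```text
time: 17.05
tcp_pos: [0.64, 0.0639, 0.1629]
eef_rot: [0.042, 0.999, -0.0, -0.001]
contact_force: [-0.6, 0.8, -2.7]
width: 0.125
```

```bash
python3 -c "
from h import *
go(b2w(.10,0,.165),175.3)
"
```

```text
t 17.05 tcp [0.64   0.0639 0.1629] yaw 175.15 w 0.125 F [-0.6  0.8 -2.7] tau [0.03 0.05 0.  ]
q [ 0.3816  0.5625 -0.8008  1.7037  0.4502  1.0721  0.9222]
row: -0.1423 -0.1806 -0.0075 turn -0.0004 tilt [-0.0024  0.     -1.    ]
```

Request:
{"fn": "send_rows", "kwargs": {"increments": "1 -0.07 -0.09 -0.003 0;1 -0.14 -0.18 -0.007 0;1 -0.14 -0.18 -0.007 0;1 -0.14 -0.18 -0.007 0;1 -0.14 -0.18 -0.007 0"}}

```text
time: 17.55
tcp_pos: [0.6763, 0.0111, 0.1664]
eef_rot: [0.039, 0.999, 0.0, -0.001]
contact_force: [0.0, 0.1, -2.3]
width: 0.118
```

```bash
python3 -c "
from h import *
save('wrist','w14');go(b2w(.0,0,.165),175.3)
crop('w14',200,40,440,200,3.3,'w14c')
"
```

```text
t 17.6 tcp [0.6765 0.011  0.1666] yaw 175.5 w 0.126 F [ 0.1  0.4 -2.5] tau [0.   0.05 0.  ]
q [ 0.4324  0.6048 -0.7815  1.6217  0.4628  1.11    1.0215]
row: 0.3271 -0.0142 0.0056 turn 0.0005 tilt [-0.0006  0.0006 -1.    ]
```

View pics/w14.png

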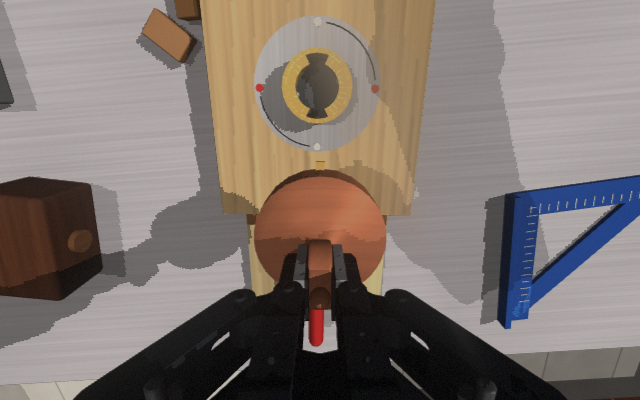

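View pics/w14c.png

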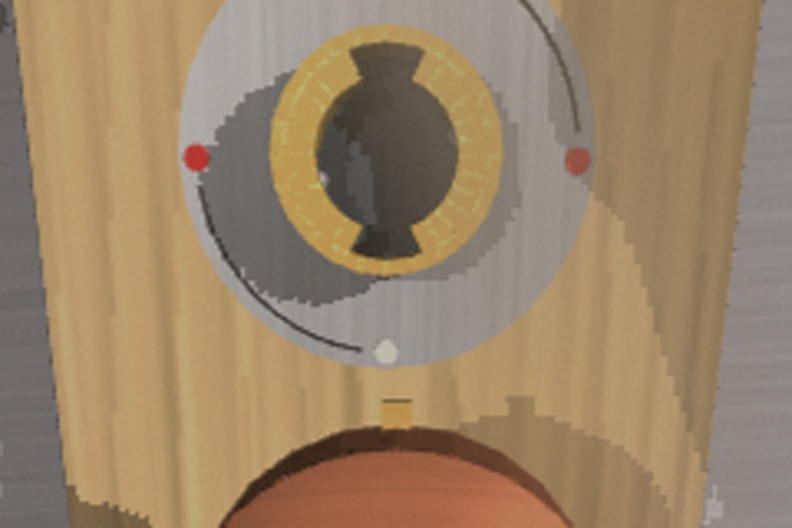

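```bash
python3 -c "
from h import *
f=lambda a:(np.array(a)+.5)/3.3-.5+np.array([200,40])
im=img('w14').astype(int);g=(im[...,2]-im[...,1]>60)&(im[...,2]-im[...,0]>60)
g[:70]=0;g[110:]=0;g[:,:240]=0;g[:,390:]=0
n,l,st,ce=cv2.connectedComponentsWithStats(g.astype(np.uint8));print(st[1:],ce[1:])
r=px2w('w14',f([(197,157),(577,161)]),.03);print('red',r,r.mean(0),np.degrees(np.arctan2(*(r[1]-r[0])[[1,0]])),np.linalg.norm(r[1]-r[0]))
w=px2w('w14',[(317.5,21),tuple(f((386,352)))],.03);print('white',w,w.mean(0),np.degrees(np.arctan2(*(w[1]-w[0])[[1,0]])),np.linalg.norm(w[1]-w[0]))
c=px2w('w14',f([(271,150),(502,150),(386,25),(386,275)]),.05);print('tube',c,c[:2].mean(0),c[2:].mean(0))
t=px2w('w14',f([(396,408)]),.1666-.0454+.003);print('tab',t,'rel tool',(t-sense()['tcp_pos'])@R.from_quat(sense()['eef_rot']).as_matrix())
"
```

```text
[[256  84   7   8  50]
 [372  86   6   6  32]] [[259.1     87.38  ]
 [374.6562  88.5625]]
red [[ 0.5731 -0.0363  0.03  ]
 [ 0.5825  0.0695  0.03  ]] [0.5778 0.0166 0.03  ] 84.9284294614973 0.10624681979576837
white [[0.5246 0.0214 0.03  ]
 [0.631  0.0119 0.03  ]] [0.5778 0.0167 0.03  ] -5.118495287288019 0.10691125518051207
tube [[ 0.5745 -0.0131  0.05  ]
 [ 0.5792  0.0465  0.05  ]
 [ 0.5481  0.0189  0.05  ]
 [ 0.6079  0.014   0.05  ]] [0.5768 0.0167 0.05  ] [0.578  0.0165 0.05  ]
tab [[0.6299 0.0149 0.1242]] rel tool [[0.0467 0.0002 0.0424]]
```

```bash
sed -i 's/^C=.*/C=np.array([.5778,.0157]); BY=-4.95/' h.py; python3 -c "
from h import *
go(b2w(0,0,.12),175.05)
"
```

```text
t 17.6 tcp [0.6765 0.011  0.1666] yaw 175.5 w 0.126 F [ 0.1  0.4 -2.5] tau [0.   0.05 0.  ]
q [ 0.4324  0.6048 -0.7815  1.6217  0.4628  1.11    1.0215]
row: 0.3289 -0.0104 0.1556 turn 0.0012 tilt [-0.0006  0.0006 -1.    ]
```

Request:
{"fn": "send_rows", "kwargs": {"increments": "1 0.08 -0.003 0.02 0;1 0.18 -0.007 0.05 0.001;1 0.27 -0.01 0.08 0.001;1 0.329 -0.01 0.12 0.0012;1 0.329 -0.01 0.15 0.0012;1 0.329 -0.01 0.15 0.0012;1 0.329 -0.01 0.15 0.0012;1 0.329 -0.01 0.15 0.0012"}}

```text
time: 18.4
tcp_pos: [0.5794, 0.0145, 0.1223]
eef_rot: [0.044, 0.999, 0.0, 0.0]
contact_force: [0.6, 0.3, -2.0]
width: 0.123
```

```bash
python3 -c "
from h import *
save('scene','s15');go(b2w(0,0,.10),175.05)
crop('s15',220,120,370,250,4,'s15c')
"
```

```text
t 18.45 tcp [0.5793 0.0144 0.1223] yaw 174.93 w 0.122 F [ 0.5  0.  -2.2] tau [ 0.04 -0.03 -0.02]
q [ 0.4897  0.5136 -0.804   1.8838  0.4548  0.9357  0.955 ]
row: 0.0055 0.0038 0.0742 turn -0.0003 tilt [ 0.0008  0.0004 -1.    ]
```

View pics/s15c.png

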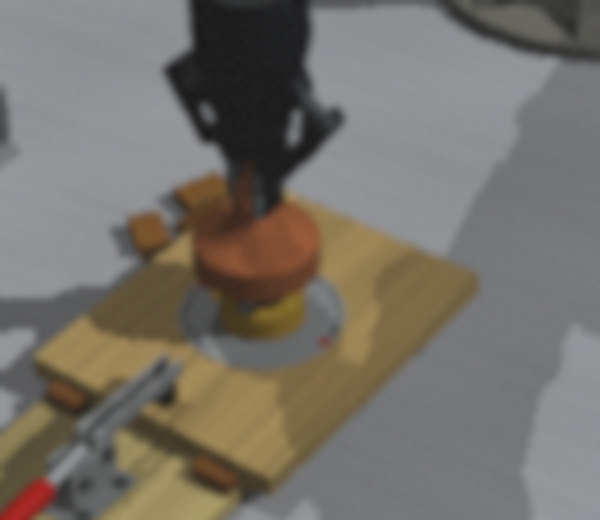

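Request:
{"fn": "send_rows", "kwargs": {"increments": "1 0.0055 0.0038 0.02 0;1 0.0055 0.0038 0.04 0;1 0.0055 0.0038 0.06 0;1 0.0055 0.0038 0.06 0;1 0.0055 0.0038 0.06 0"}}

```text
time: 18.95
tcp_pos: [0.577, 0.0154, 0.1036]
eef_rot: [0.044, 0.999, 0.0, -0.0]
contact_force: [0.2, 0.1, -3.4]
width: 0.121
```

```bash
python3 -c "
from h import *
save('wrist','w16');go(b2w(0,0,.094),175.05)
crop('w16',200,80,440,240,3.3,'w16c')
"
```

```text
t 19.0 tcp [0.5771 0.0155 0.1038] yaw 174.93 w 0.121 F [ 0.5  0.2 -1.3] tau [-0.04 -0.02 -0.03]
q [ 0.4758  0.534  -0.7897  1.9008  0.4774  0.9047  0.9337]
row: -0.0022 0.0009 0.0328 turn -0.0003 tilt [-0.0001  0.0002 -1.    ]
```

View pics/w16c.png

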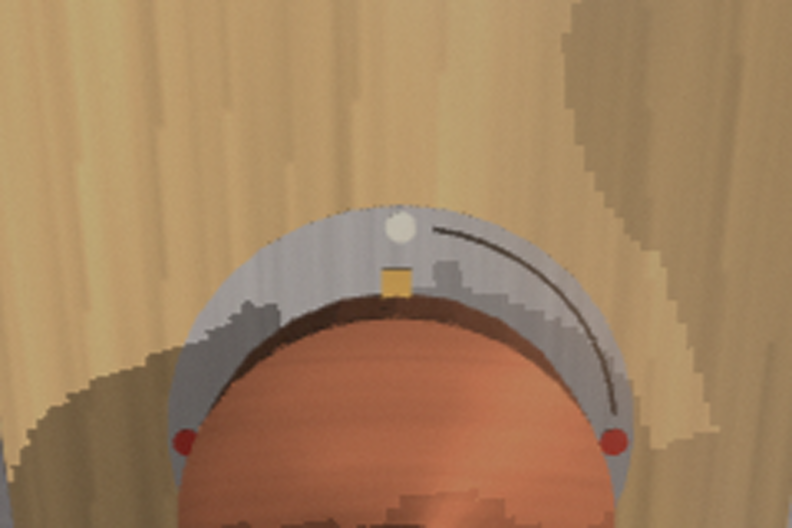

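```bash
python3 -c "
from h import *
f=lambda a:(np.array(a)+.5)/3.3-.5+np.array([200,80])
s=sense();M=R.from_quat(s['eef_rot']).as_matrix()
p=px2w('w16',f([(400,227),(185,442),(614,442)]),.03);print(p,(p[1]+p[2])/2);print((p-s['tcp_pos'])@M)
t=px2w('w16',f([(397,275)]),.1038-.0454+.003);print((t-s['tcp_pos'])@M)
"
```

```text
[[ 0.5254  0.0211  0.03  ]
 [ 0.5738 -0.0372  0.03  ]
 [ 0.5833  0.0698  0.03  ]] [0.5785 0.0163 0.03  ]
[[ 0.052   0.001   0.0738]
 [-0.0013 -0.0527  0.0738]
 [-0.0013  0.0546  0.0738]]
[[0.0469 0.0003 0.0424]]
```

Request:
{"fn": "send_rows", "kwargs": {"increments": "1 -0.003 0.002 0.01 0;1 -0.003 0.002 0.02 0;1 -0.003 0.002 0.03 0;1 -0.003 0.002 0.04 0;1 -0.003 0.002 0.05 0;1 -0.003 0.002 0.06 0;1 -0.003 0.002 0.06 0;1 -0.003 0.002 0.06 0"}}

```text
time: 19.8
tcp_pos: [0.578, 0.0159, 0.0858]
eef_rot: [0.044, 0.999, 0.0, -0.0]
contact_force: [-0.2, 0.4, -2.1]
width: 0.126
```

```bash
python3 -c "
from h import *
go(b2w(0,0,.0754),175.05)
"
```

```text
t 19.8 tcp [0.578  0.0159 0.0858] yaw 174.93 w 0.126 F [-0.2  0.4 -2.1] tau [-0.02 -0.01  0.  ]
q [ 0.4604  0.5581 -0.773   1.91    0.5018  0.8766  0.9138]
row: 0.0007 -0.0009 0.0347 turn -0.0003 tilt [-0.0001  0.0001 -1.    ]
```

Request:
{"fn": "send_rows", "kwargs": {"increments": "1 0 0 0.008 0;1 0 0 0.016 0;1 0 0 0.024 0;1 0 0 0.03 0;1 0 0 0.034 0;1 0 0 0.036 0;1 0 0 0.036 0;1 0 0 0.036 0"}}

```text
time: 20.6
tcp_pos: [0.578, 0.0159, 0.0754]
eef_rot: [0.044, 0.999, -0.0, 0.0]
contact_force: [-3.4, -1.1, 7.7]
width: 0.119
```

```bash
python3 -c "
from h import *
go(b2w(0,0,.0754),175.05)
"
```

```text
t 20.6 tcp [0.578  0.0159 0.0754] yaw 174.93 w 0.119 F [-3.4 -1.1  7.7] tau [-0.14  0.86  0.01]
q [ 0.4519  0.5714 -0.7631  1.9161  0.5162  0.8601  0.902 ]
row: 0.0005 -0.0007 0.0001 turn -0.0003 tilt [-0.     -0.0003 -1.    ]
```

Request:
{"fn": "send_rows", "kwargs": {"increments": "1 0 0 0 0.012;1 0 0 0 0.024;1 0 0 0 0.036;1 0 0 0 0.048;1 0 0 0 0.06;1 0 0 0 0.072;1 0 0 0 0.084;1 0 0 0 0.096;1 0 0 0 0.108;1 0 0 0 0.118;1 0 0 0 0.125;1 0 0 0 0.125"}}

```text
time: 21.8
tcp_pos: [0.5784, 0.0161, 0.0754]
eef_rot: [0.423, 0.906, 0.0, 0.0]
contact_force: [-0.6, -0.2, 3.3]
width: 0.122
```

```bash
python3 -c "
from h import *
go(b2w(0,0,.0754),130.05);save('wrist','w17');save('scene','s17');save('top','t17');crop('s17',220,120,370,250,4,'s17c')
go(b2w(0,0,.0754),130.05);crop('t17',295,110,405,270,3.7,'t17c')
"
```

```text
t 21.8 tcp [0.5784 0.0161 0.0754] yaw 129.89 w 0.122 F [-0.6 -0.2  3.3] tau [ 0.05 -0.04 -0.05]
q [ 0.3188  0.5206 -0.5825  1.9234  0.3879  0.8093  0.2214]
row: 0.0002 -0.0024 0.0000 turn -0.0004 tilt [ 0.0009 -0.     -1.    ]
t 21.95 tcp [0.5784 0.0161 0.0754] yaw 130.0 w 0.121 F [-0.5  1.7  5.6] tau [ 0.14  0.05 -0.17]
q [ 0.3196  0.5209 -0.5832  1.9234  0.3881  0.8095  0.2232]
row: 0.0002 -0.0023 -0.0001 turn -0.0001 tilt [ 0.0007  0.0002 -1.    ]
```

View pics/w17.png

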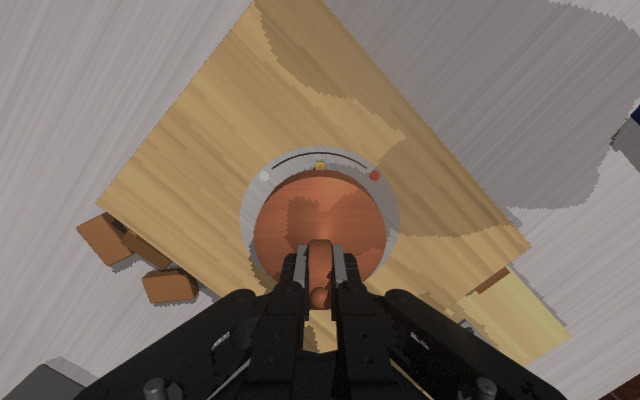

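View pics/s17c.png

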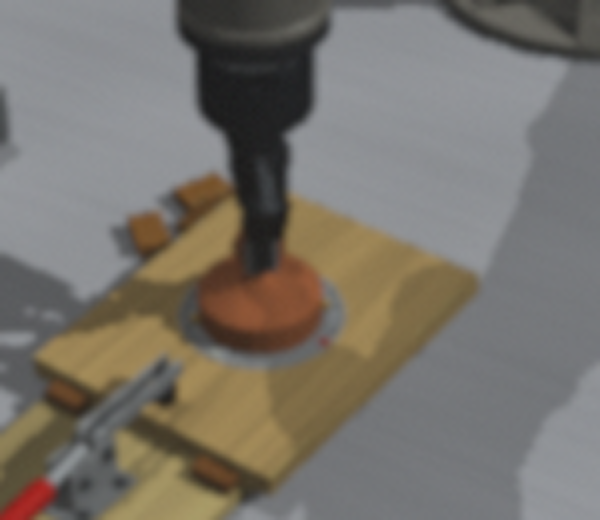

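```bash
python3 -c "
from h import *
p=px2w('w17',[(264,176),(374,175)],.03);t=px2w('w17',[(319.5,164)],.033);c=np.array([.5783,.0162])
for q in (p[0],t[0],p[1]): print(q,np.degrees(np.arctan2(*(q[:2]-c)[::-1])),np.linalg.norm(q[:2]-c))
crop('w17',70,190,240,320,4.5,'w17c')
s=sense();print(s['time'],s['contact_force'],s['width'])
"
```

```text
[0.5254 0.0204 0.03  ] 175.49064333530234 0.05309634438362673
[0.5489 0.0517 0.033 ] 129.68274752922903 0.04607159794235577
[0.5828 0.0693 0.03  ] 85.12813182397085 0.05331219332139801
21.95 [-0.5394  1.6962  5.6493] 0.12122605422431852
```

View pics/w17c.png

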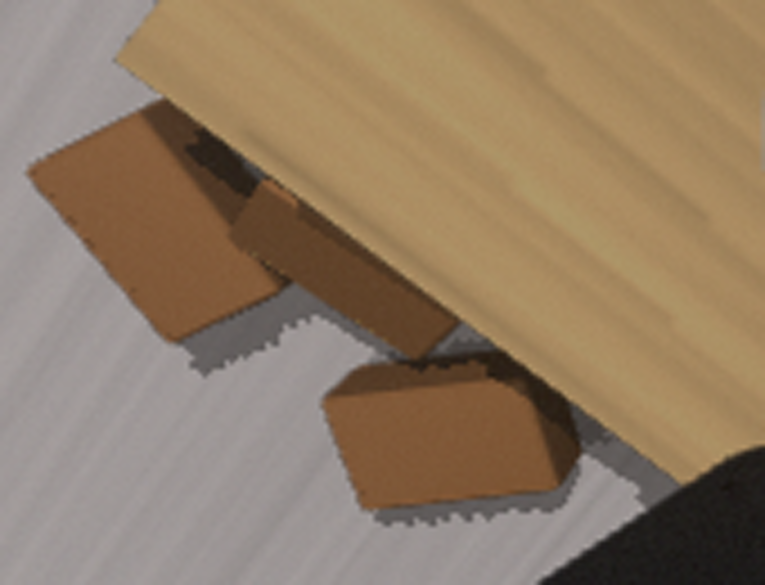

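```bash
python3 -c "
from h import *
go(b2w(0,0,.0754),130.05);print(ticket.finish_job())
"
```

```text
t 21.95 tcp [0.5784 0.0161 0.0754] yaw 130.0 w 0.121 F [-0.5  1.7  5.6] tau [ 0.14  0.05 -0.17]
q [ 0.3196  0.5209 -0.5832  1.9234  0.3881  0.8095  0.2232]
row: 0.0002 -0.0023 -0.0001 turn -0.0001 tilt [ 0.0007  0.0002 -1.    ]
the job is handed in; nothing more can be done
None
```

I wiped all three chips off the board's -y edge with the stone block, then set the block flat on the bench and let go of it. I lowered the copper cap through the notches until its rim was down on the board, turned it clockwise to halfway, and handed the job in still gripping it, 22 s in.

- **Cap:** The TCP stood 45.4 mm above the board, the same as when the cap was gripped standing on its rim. It was pressing with about 8 N.
- **Turn:** In the last wrist picture the tab sat about 45° from the white dot and 45° from the red dot. There was no click or rubbing torque, and the cap was still gripped.
- **Chips:** All three lie below the board's top on the bench. One looks tilted against the board's side face instead of lying flat, and I left it there.
- **Disagreement:** My estimates of the collar's centre differed by about 2 mm in y between views. I used the latest wrist view over the collar, and the cap went down without touching until its rim met the board.
- **Mallet, square and jar:** No move took the arm near them, but I did not measure their positions again at the end.

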